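Cover the cleaned specimens, then hold the dust box guard open

TASK

I am about to reach into the dusty drilling box with both hands, so first put the loose blue cover on the white dish of cleaned specimens where it stands: lower it on gently, seated and level, and let go of it, while the box is still shut. Then lift the box's hinged clear guard by its red bar handle to 50 degrees from shut and hold it there, without ever letting it fall; finish while still holding the handle, since the guard has no stay and drops shut when released. Leave everything else on the bench where it is.

Things in the scene. Friction and masses are not known exactly. Their poses are not given: they have to be found in the camera images.
- dust_box: Fixed drilling dust box, turned up to 15 degrees: white foot plate 290 (x) x 380 (y) x 16 mm, grey walls 240 x 340 mm, rim 130 mm above the bench; two hand ports in the front (-x) wall, vise inside, black suction canister 101 mm high outside the left (+y) wall, reaching 236 mm from the centre. Origin: centre of the underside; z up, x from the front to the hinge at the back, away from the robot.
- guard (a joint): Angle of the clear hinged guard that is the box's top: 0 shut (start), growing as its front edge rises, in rad; 50 degrees = 0.873. End stop at 1.25 (72 degrees). It has no stay, spring or catch: released at any angle it falls shut. Mass 0.5 to 0.8 kg; lifting it at the handle takes about 3 to 4.5 N.
- guard_hinge (a point): Point at the middle of the guard's hinge line, 131 mm above the bench, on the box's back wall, 120 mm behind the box's centre. Fixed; its y axis is the hinge line (positive turn about it opens), its axes are the box's.
- guard_handle: Red bar handle on the guard: round bar 12 mm thick, 120 mm long, along its y axis, parallel to the hinge, on a post at each end. Origin: middle of the bar; shut, 220 mm in front of the hinge (-x), 50 mm above it, 181 mm above the bench. Axes are the box's when shut and turn with the guard. Guard's top face 42 mm below the bar's centre; guard 340 mm wide, 8 thick, reaching 245 from the hinge.
- dish: Loose white ceramic dish holding small brown specimens on a cork bed, round, 90 mm outer diameter, 82 mm inside, 36 mm high, about 0.22 kg, specimens end at least 10 mm below the rim. Origin: centre of the underside, z up.
- dish_rim (a point): Centre of the dish's mouth, at rim height (36 mm above the dish's underside).
- cover: Loose round blue-anodised metal dust cover with a black knob, about 0.11 kg, lying knob up on the bench. From below: a locating spigot 74 mm diameter and 6 mm high that drops inside the dish's rim, a disc 96 mm diameter and 5 mm thick that rests on the rim, an upright knob 22 mm diameter and 34 mm high; 45 mm high in all. Origin: centre of the spigot's underside, z up.
- cover_seat (a point): Centre of the underside of the cover's disc, 6 mm above the cover's origin; it coincides with dish_rim when the cover is seated.
- cover_knob (a point): Point on the knob's axis to grip it at, 34 mm above the cover's origin (the knob runs from 11 to 45 mm).
- loupe: Bystander: black and steel loupe, 46 mm diameter, 38 mm high, standing. Origin under its centre.
- vial_a: Bystander: small glass jar with white cap, 34 mm diameter, 58 mm high. Origin under its centre.
- vial_b: Bystander: small glass jar with blue cap, 34 mm diameter, 58 mm high. Origin under its centre.
- burr_block: Bystander: wooden block 50 x 90 mm with upright drill burrs, 42 mm high in all. Origin under its centre.
- dust_brush: Bystander: brush, about 170 mm long, lying on the bench. Its x axis runs along the handle.
- magnet_base: Bystander: steel magnetic base 60 x 50 x 55 mm with an upright rod, 185 mm high in all. Origin under its centre.
Mind the look-alikes: they are no part of the job. Of the things that look like the dish, take the one that is farthest from the robot's base at the start.

How it is judged (in metres and radians):
On the way:
1. the cover sits level on the dish and is let go, with the guard still shut (horizontal distance between cover_seat and dish_rim below 0.007 m and z of cover_seat in the frame of dish_rim between -0.003 and 0.003 m and angle between cover's own z axis and vertical below 0.045 rad and contact force between the fingers and cover below 0.05 N and value of joint guard below 0.05 rad), for 0.2 s.
At the end, for the whole second after the job is handed in: Fingers hold the guard still by its handle at 44 to 56 degrees (0.768 to 0.977 rad), nothing loose at the box; the untouched cover sits on the dish: centred to 7 mm, disc at the rim to 3 mm, level to 2.5 degrees; dish and bystanders within 30 mm of their starts (value of joint guard between 0.768 and 0.977 rad and velocity of joint guard between -0.08 and 0.08 rad/s and contact force between the fingers and guard_handle above 0.5 N and horizontal distance between cover_seat and dish_rim below 0.007 m and z of cover_seat in the frame of dish_rim between -0.003 and 0.003 m and angle between cover's own z axis and vertical below 0.045 rad and contact force between each of the fingers, dust_box and cover below 0.05 N and contact force between dust_box and loupe below 0.05 N and contact force between dust_box and vial_a below 0.05 N and contact force between dust_box and vial_b below 0.05 N and contact force between dust_box and burr_block below 0.05 N and contact force between dust_box and dust_brush below 0.05 N and contact force between dust_box and magnet_base below 0.05 N and contact force between dust_box and dish below 0.05 N and distance of each of loupe, vial_a, vial_b, burr_block, dust_brush, magnet_base, dish from where it was at the start of the episode below 0.03 m); the arm keeps its last pose, push and grip.
It fails at once if the guard is opened (more than 6 degrees) before the cover sits on the dish (value of joint guard above 0.105 rad and not (horizontal distance between cover_seat and dish_rim below 0.007 m and z of cover_seat in the frame of dish_rim between -0.003 and 0.003 m and angle between cover's own z axis and vertical below 0.045 rad)).
It fails at once if the guard is let fall (closing faster than 2.5 rad/s) (velocity of joint guard below -2.5 rad/s).
It fails at once if the cover is dropped (moving faster than 0.4 m/s, as after a fall of 8 mm, with the fingers off it) (contact force between the fingers and cover below 0.05 N and linear speed of cover above 0.4 m/s).
It fails at once if the dish is tipped (angle between dish's own z axis and vertical above 0.2 rad).
It fails at once if a bystander or the dish is shoved more than 30 mm (distance of any of loupe, vial_a, vial_b, burr_block, dust_brush, magnet_base, dish from where it was at the start of the episode above 0.03 m).
It also fails if it takes over 54 s, if anything falls off the work surface, if the arm or the gripper's body presses on something with over 40 N, if the wrist force passes 120 N, or if a joint passes its speed limit or range.

ROBOT

A 6-joint arm with a two-finger parallel gripper is mounted at the origin on the work surface. World frame = base frame: x ahead of the robot, y to its left, z up, the work surface at z = 0. Lengths are in m, angles in degrees, forces in N, time in s.
With the tool pointing down it reaches from about 0.4 to 0.825 m from the base axis. Payload 7 kg.
Tool frame: the origin (TCP) lies midway between the tips of the shut fingers; the grasp point (between the pads) lies 19 mm behind it; z points along the fingers, y is the line along which they close (so a half turn about z gives the same grasp; the last joint's range is limited). The gripper opens to 88 mm and grips with 3 to 60 N. Pads are 19 mm wide; open, the fingers measure 130 mm over their backs; the gripper's body (78 mm by 193 mm) begins 47 mm behind the grasp point.
Start: joints at [-54.311, 20.546, 0.682, 0, -70.136, -16.507], TCP at [0.222, -0.638, 0.227] pointing down, gripper open.
Joint ranges: [-176.03, 176.03], [-82.01, 121.73], [-58.28, 71.71], [-173.87, 95.51], [-174.79, -0.11], [-173.66, 173.66]. Speed limits (degrees/s): [136.94, 136.94, 172.46, 180, 180, 180].

INTERFACE

Orientations are given as [roll, pitch, yaw] about the fixed x, y, z axes, in that order (R = Rz(yaw) Ry(pitch) Rx(roll)).
In Python, from plant import get_state, optics, order gives the robot as it stands. The module is installed in compiled form; this text tells all that it offers.
- The arm moves only by the tool send_rows, never from a script. Its argument "moves" is a list of rows, each an object with "slide": the shift along the tool's x, y, z as a fraction of full scale, a list of three; "turn": the turn about the tool's z as a fraction of full scale; "gripper": the opening, from 0 (shut) to 1 (fully open). A call has exactly 5 rows; each row is the pose to reach, as a shift and turn from the pose commanded when the call began, along the tool's axes at that moment; what a row does not reach only later rows make up. Full scale, the value 1, is 150 mm for a shift and 90 degrees for a turn. A row lasts 1/12 s, in which the tool goes at most 41.7 mm and 7.16 degrees, less where a joint would pass 70% of its speed; a pose out of reach is approached as far as the arm can. A call with a number of a shift or a turn outside -1 to 1 is refused whole. A call with a gripper value outside its range is refused whole. The fingers move at their own pace and stop on an object; "newtons" is the grip in N (left out, the last holds). Time passes only in rows, so rows that repeat a pose let the fingers close, or fill a call up. It gives the time, the measured TCP pose, the force, the opening and the grip force at its end, in the units of the state.
- get_state(): the state, without advancing time (a new reading comes with each control period).
- optics.capture(name): name is "scene" or "top" or "wrist"; returns a dict with "img" (400x640x3 uint8, red, green, blue), "intrinsics" (3x3 intrinsics, pixels), "origin" and "attitude" of the camera in the world. Camera axes: x right, y down, z forward; pixel columns grow to the right and rows downward; lengths in m; the calibration is good to about 2 mm. A picture is of the moment at which its call begins. There is no depth.
- order.close_job(): hands the job in; it is judged then, once.
Trained networks look in the newest picture that a camera, given by its name, has taken for a name from the list of things; names that differ only in an ending like _2 or _b are one class to them, and where a whole thing is asked for, a point or a joint stands for the part that bears it (a point fixed in the world has none). Each returns a list of dicts, best first, with "p" (0 to 1); they miss things now and then, are a little off and sometimes report something else, mostly with a low value. They report only what shows in the picture. A call takes as long as a camera call. They do not tell look-alikes from the thing itself.
- optics.look_for(camera, name): "location" ([x, y, z] in m, in world coordinates, good to about 4 mm: the middle of the surface that is visible of it).
The state is a dict: "time_s": time; "joints": joint angles; "qd": joint speeds; "joint_torque": joint torques, N m; "tcp_pos": TCP position; "eef_rot": TCP orientation; "contact_force": force on the tool from outside, world axes, zero at the start; "moment": the same for the moment, N m; "gripper_width": finger opening in m; "gripper_force": force on a finger pad.
Only numpy, scipy, OpenCV 4.12 (cv2) and the standard library are available. Lean on these libraries where they do the work, as an engineer would, in place of code of your own. Each camera call takes 0.05 s, during which the arm holds its last target. There are 200 camera calls.

## Working session

There is one attempt and no reset: what is moved stays moved. The work goes in short steps, Python scripts to look and compute and a tool call to move; the robot and the scene stay as the last step left them, time stands still between calls to the robot, and variables do not carry over. Pictures are saved under pics/ and viewed, at most 10 in all, crops included, and the job is handed in when it is done.

Besides the shell and the picture viewer there is one more tool, called as a command line: name --argument value ..., lists and objects as JSON in quotes. send_rows: Moves the arm, as the interface text tells. Shift numbers are shares of 150 mm and turn numbers shares of 90 degrees, none past 1 either way. Its arguments: {"type":"object","properties":{"moves":{"type":"array"},"newtons":{"type":"number"}},"required":["moves"]}

```bash
mkdir -p pics
cat > h.py <<'E'
import numpy as np, cv2
from plant import get_state, optics, order
from scipy.spatial.transform import Rotation as R
def cap(n,f=None):
    c=optics.capture(n)
    if f: cv2.imwrite('pics/'+f,c['img'][:,:,::-1])
    return c
def att(c):
    a=np.array(c['attitude'],float)
    return a if a.shape==(3,3) else R.from_euler('xyz',a,degrees=True).as_matrix()
def ray(c,u,v,z):
    d=att(c)@np.linalg.inv(c['intrinsics'])@[u,v,1]; o=np.array(c['origin']); return o+d*(z-o[2])/d[2]
def proj(c,p):
    q=np.array(c['intrinsics'])@(att(c).T@(np.array(p)-c['origin'])); return q[:2]/q[2]
E
python3 - <<'E'
from h import *
np.set_printoptions(precision=3,suppress=True)
s=get_state(); print(s)
for n in ['top','scene']:
    c=cap(n,n+'0.png'); print(n,c['origin'],c['attitude'])
    for t in ['dish','cover','cover_knob','guard_handle','dust_box','dish_rim']:
        print(t,[(np.round(d['location'],3),round(d['p'],2),proj(c,d['location']).round()) for d in optics.look_for(n,t)])
E
```

```text
{'time_s': 0.0, 'joints': array([-54.311,  20.591,   0.634,  -0.022, -70.134, -16.503]), 'qd': array([ 0.057,  0.025, -0.091,  0.005, -0.081,  0.002]), 'joint_torque': array([  0.001, -58.272,  29.306,   6.997,   0.007,  -0.   ]), 'tcp_pos': array([ 0.222, -0.637,  0.226]), 'eef_rot': array([ 179.907,   -0.007, -160.822]), 'contact_force': array([-0.018,  0.121, -0.181]), 'moment': array([-0.056,  0.041, -0.038]), 'gripper_force': 0.0, 'gripper_width': 0.08778886337133011}
top [0.249 0.066 1.371] [-168.934    0.32   -91.705]
dish [(array([ 0.607, -0.285,  0.011]), 0.63, array([404., 175.]))]
cover [(array([ 0.511, -0.449,  0.012]), 0.89, array([449., 198.]))]
cover_knob [(array([ 0.512, -0.448,  0.013]), 0.87, array([449., 198.]))]
guard_handle [(array([0.455, 0.096, 0.182]), 0.47, array([303., 209.]))]
dust_box [(array([0.542, 0.102, 0.138]), 0.81, array([301., 187.]))]
dish_rim [(array([ 0.61 , -0.282,  0.013]), 0.72, array([403., 174.])), (array([ 0.313, -0.207,  0.013]), 0.53, array([389., 253.]))]
scene [1.108 0.402 1.307] [-148.392   -0.017  118.635]
dish [(array([ 0.281, -0.217,  0.018]), 0.73, array([272., 136.])), (array([ 0.602, -0.286,  0.013]), 0.72, array([196., 203.])), (array([ 0.196, -0.366,  0.019]), 0.66, array([248., 101.]))]
cover [(array([ 0.52 , -0.442,  0.013]), 0.59, array([171., 162.]))]
cover_knob [(array([0.305, 0.359, 0.05 ]), 0.68, array([439., 210.])), (array([ 0.517, -0.444,  0.007]), 0.58, array([172., 163.]))]
guard_handle [(array([0.602, 0.128, 0.135]), 0.74, array([319., 245.])), (array([0.467, 0.101, 0.182]), 0.6, array([334., 191.]))]
dust_box [(array([0.604, 0.128, 0.134]), 0.96, array([318., 245.]))]
dish_rim [(array([ 0.604, -0.281,  0.017]), 0.84, array([197., 203.])), (array([ 0.286, -0.221,  0.023]), 0.76, array([270., 135.])), (array([ 0.197, -0.37 ,  0.02 ]), 0.75, array([246., 101.])), (array([ 0.732, -0.219,  0.048]), 0.71, array([186., 242.]))]
```

View pics/top0.png

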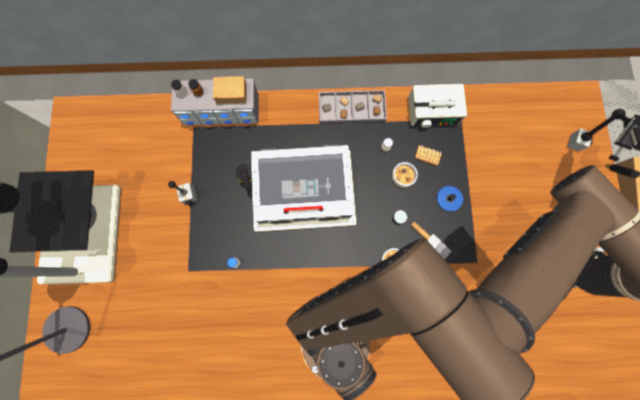

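View pics/scene0.png

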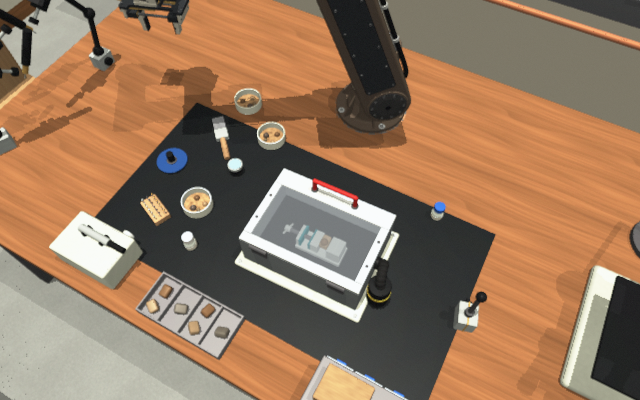

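The list of what could be taken for the dish, by scene pixel, is (196,203), (271,136) and (248,101). The first is 0.67 m from the base, against 0.35–0.41 m for the others, so it is the dish. The only cover-like thing is the blue disc at scene (171,160), top (449,198). Next I'll refine these positions and check the choice in a crop.

Run:
```python
from h import *
np.set_printoptions(precision=4,suppress=True)
C={n:cap(n) for n in('top','scene')}
def blob(c,m,uv,r):
    M=np.zeros(m.shape,bool);u,v=map(int,uv);M[v-r:v+r,u-r:u+r]=1
    k=(m&M).astype(np.uint8);n,l,st,ce=cv2.connectedComponentsWithStats(k);i=1+np.argmax(st[1:,4])
    return l==i
for n,c in C.items():
    hsv=cv2.cvtColor(c['img'],cv2.COLOR_RGB2HSV);h,s,v=[hsv[:,:,i].astype(int) for i in range(3)]
    b=blob(c,(h>100)&(h<130)&(s>120)&(v>60),proj(c,[.515,-.446,.011]),25)
    cs,_=cv2.findContours(b.astype(np.uint8),0,1);p=np.vstack(cs)[:,0];
    w=np.array([ray(c,*q,.011)[:2] for q in cv2.convexHull(p)[:,0]]);print(n,'cover',cv2.minEnclosingCircle(w.astype(np.float32)))
    d=blob(c,(v>75),proj(c,[.605,-.284,.036]),20)
    p=cv2.convexHull(np.argwhere(d)[:,::-1].astype(np.int32))[:,0]
    w=np.array([ray(c,*q,.036)[:2] for q in p]);print(n,'dish',cv2.minEnclosingCircle(w.astype(np.float32)),w.min(0),w.max(0))
    r=blob(c,((h<8)|(h>172))&(s>150)&(v>80),proj(c,[.455,.096,.181]),40)
    w=np.array([ray(c,*q[::-1],.184)[:2] for q in np.argwhere(r)]);
    rc=cv2.minAreaRect(w.astype(np.float32)*1000);print(n,'handle',w.mean(0),rc)
    for t in ['loupe','vial_a','vial_b','burr_block','dust_brush','magnet_base','guard_handle','dish','cover']:
        print(t,[(np.round(e['location'],3),round(e['p'],2)) for e in optics.look_for(n,t)])
c=C['scene'];a=c['img'][90:270,130:410,::-1];cv2.imwrite('pics/crop.png',cv2.resize(a,None,fx=2.8,fy=2.8,interpolation=2))
```

```text
top cover ((0.5109705924987793, -0.45016202330589294), 0.04946676269173622)
top dish ((0.6096014380455017, -0.28297194838523865), 0.10739599913358688) [ 0.5321 -0.3616] [ 0.6872 -0.2044]
top handle [0.4589 0.0977] ((457.9248046875, 98.18119812011719), (10.519190788269043, 121.39872741699219), 1.6550581455230713)
loupe [(array([0.295, 0.35 , 0.058]), 0.74), (array([ 0.442, -0.252,  0.034]), 0.65)]
vial_a []
vial_b []
burr_block [(array([ 0.677, -0.38 ,  0.023]), 0.68), (array([ 0.509, -0.446,  0.016]), 0.41)]
dust_brush [(array([ 0.351, -0.378,  0.018]), 0.82)]
magnet_base [(array([0.539, 0.103, 0.138]), 0.69), (array([0.548, 0.528, 0.055]), 0.58), (array([ 0.442, -0.249,  0.038]), 0.57)]
guard_handle [(array([0.457, 0.097, 0.184]), 0.57)]
dish [(array([ 0.606, -0.285,  0.012]), 0.96), (array([ 0.315, -0.204,  0.01 ]), 0.39)]
cover [(array([ 0.51 , -0.449,  0.013]), 0.55)]
scene cover ((0.5098156332969666, -0.4483823776245117), 0.05005250498652458)
scene dish ((0.6087433099746704, -0.2759471833705902), 0.05612080544233322) [ 0.5574 -0.3291] [ 0.6596 -0.2222]
scene handle [0.462  0.1002] ((468.55950927734375, 102.65090942382812), (32.62388610839844, 136.8595733642578), 1.965840458869934)
loupe [(array([ 0.45 , -0.245,  0.037]), 0.62)]
vial_a [(array([ 0.732, -0.217,  0.049]), 0.6), (array([0.302, 0.359, 0.051]), 0.6)]
vial_b [(array([ 0.732, -0.217,  0.049]), 0.6), (array([0.302, 0.359, 0.051]), 0.6)]
burr_block [(array([ 0.686, -0.372,  0.022]), 0.66)]
dust_brush [(array([ 0.35 , -0.367,  0.017]), 0.72)]
magnet_base [(array([0.564, 0.532, 0.051]), 0.8)]
guard_handle [(array([0.464, 0.099, 0.182]), 0.77)]
dish [(array([ 0.195, -0.366,  0.018]), 0.85), (array([ 0.604, -0.285,  0.014]), 0.72), (array([ 0.284, -0.221,  0.017]), 0.55)]
cover [(array([ 0.517, -0.444,  0.008]), 0.55)]
```

View pics/crop.png

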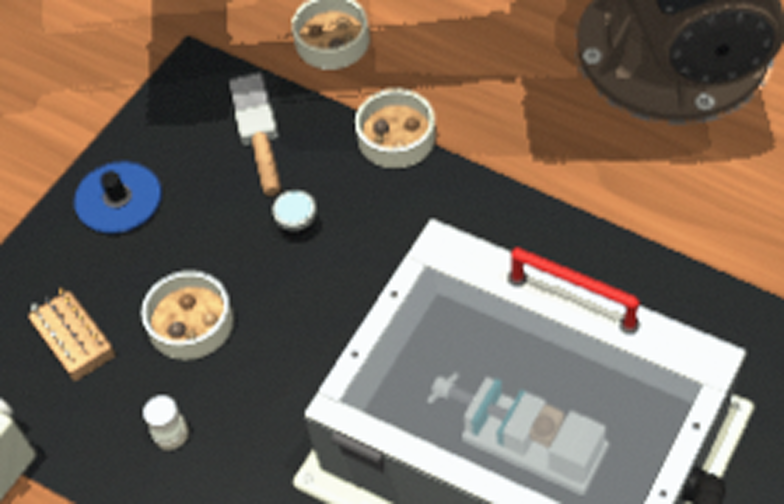

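The crop confirms the choice: the dish is the far bowl at crop (187,314), and the cover with its black knob is at (115,195). The loupe (294,212), white-cap vial (165,420) and burr block (70,333) stand clear of both.

```bash
cat >> h.py <<'E'
def go(x,y,z,yaw=None,s=None):
    s=s or get_state(); M=R.from_euler('xyz',s['eef_rot'],degrees=True).as_matrix()
    d=M.T@(np.array([x,y,z])-s['tcp_pos'])/.15
    t=0 if yaw is None else -(((yaw-s['eef_rot'][2]+180)%360)-180)/90  # tool z points down
    print('slide',d.round(4),'turn',round(t,4))
E
python3 - <<'E'
from h import *
go(.5105,-.449,.17)
E
```

```text
slide [-2.2309  0.5546  0.3771] turn 0
```

send_rows --moves '[{"slide": [-0.25,0.06,0],"turn": 0,"gripper": 0.6},{"slide": [-0.5,0.12,0],"turn": 0,"gripper": 0.6},{"slide": [-0.75,0.18,0],"turn": 0,"gripper": 0.6},{"slide": [-1,0.24,0],"turn": 0,"gripper": 0.6},{"slide": [-1,0.25,0],"turn": 0,"gripper": 0.6}]' --newtons 20

```text
time_s: 2.12
tcp_pos: [0.356, -0.55, 0.2266]
eef_rot: [-180.0, 0.1, -160.6]
contact_force: [-0.7, -0.3, 0.1]
gripper_width: 0.0597
gripper_force: 0.0
```

send_rows --moves '[{"slide": [-0.25,0.06,0.05],"turn": 0,"gripper": 0.6},{"slide": [-0.5,0.12,0.1],"turn": 0,"gripper": 0.6},{"slide": [-0.75,0.18,0.15],"turn": 0,"gripper": 0.6},{"slide": [-0.95,0.24,0.2],"turn": 0,"gripper": 0.6},{"slide": [-1,0.25,0.2],"turn": 0,"gripper": 0.6}]'

```text
time_s: 2.53
tcp_pos: [0.4834, -0.4649, 0.1946]
eef_rot: [179.9, -0.0, -160.6]
contact_force: [-0.8, -0.6, 0.4]
gripper_width: 0.0526
gripper_force: 0.0
```

Run:
```python
from h import *
s=get_state();print(s['tcp_pos'],s['eef_rot'],s['joints'])
c=cap('wrist','w1.png');print(c['origin'],c['attitude'])
for n in ['cover','dish']: print(n,[(np.round(e['location'],4),round(e['p'],2)) for e in optics.look_for('wrist',n)])
go(.5105,-.449,.12)
```

```text
[ 0.4834348  -0.46491806  0.19460804] [ 1.79889584e+02 -3.30509593e-02 -1.60644390e+02] [-2.72954231e+01  2.13516631e+01 -2.34074815e+00 -5.64790791e-02
 -6.64105792e+01 -4.33263506e+01]
[ 0.40719854 -0.49209001  0.35185158] [ 1.62579825e+02 -6.40040918e-02  1.09410954e+02]
cover [(array([ 0.505 , -0.4539,  0.0094]), 0.78)]
dish [(array([ 0.2854, -0.2166,  0.0238]), 0.81)]
slide [-0.2266  0.0521  0.5089] turn 0
```

View pics/w1.png

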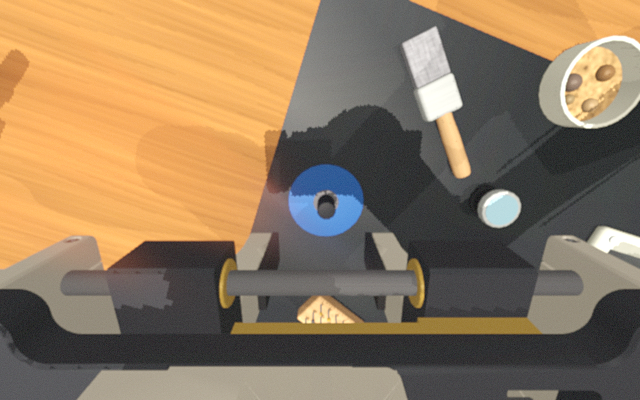

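The wrist view shows the blue disc at (326,200) with its knob at (326,205) between the open fingers. The loupe is at (498,208) and a look-alike bowl at (600,85). I'll measure the disc from this view.

```bash
cat >> h.py <<'E'
def cover_xy(c,z=.011):
    hsv=cv2.cvtColor(c['img'],cv2.COLOR_RGB2HSV);m=cv2.inRange(hsv,(100,120,40),(130,255,255))
    n,l,st,ce=cv2.connectedComponentsWithStats(m);i=1+np.argmax(st[1:,4])
    p=cv2.convexHull(np.argwhere(l==i)[:,::-1].astype(np.int32))[:,0]
    w=np.array([ray(c,*q,z)[:2] for q in p]);return cv2.minEnclosingCircle(w.astype(np.float32))
E
python3 - <<'E'
from h import *
c=cap('wrist');print(cover_xy(c)); print(get_state()['tcp_pos']); print(ray(c,326,205,.045))
E
```

```text
((0.5108187794685364, -0.44926559925079346), 0.048392217606306076)
[ 0.48034305 -0.46818276  0.19664895]
[ 0.50322033 -0.45432869  0.045     ]
```

Run:
```python
from h import *
go(.5108,-.4493,.08)
```

```text
slide [-0.2333  0.0521  0.7776] turn 0
```

send_rows --moves '[{"slide": [-0.12,0.026,0.1],"turn": 0,"gripper": 0.6},{"slide": [-0.233,0.052,0.3],"turn": 0,"gripper": 0.6},{"slide": [-0.233,0.052,0.5],"turn": 0,"gripper": 0.6},{"slide": [-0.233,0.052,0.7],"turn": 0,"gripper": 0.6},{"slide": [-0.233,0.052,0.775],"turn": 0,"gripper": 0.6}]'

```text
time_s: 3.15
tcp_pos: [0.508, -0.4488, 0.0763]
eef_rot: [179.8, -0.2, -160.9]
contact_force: [-1.3, 1.0, -1.8]
gripper_width: 0.0527
gripper_force: 0.0
```

Run:
```python
from h import *
c=cap('wrist');print(cover_xy(c)); s=get_state();print(s['tcp_pos'],s['eef_rot'])
go(.5108,-.4493,.018)
```

```text
((0.5111175179481506, -0.4493701159954071), 0.048199404031038284)
[ 0.50765998 -0.44867587  0.07565513] [ 179.69452895   -0.24105214 -160.93734885]
slide [-0.02   -0.0128  0.3842] turn 0
```

send_rows --moves '[{"slide": [-0.02,-0.01,0.1],"turn": 0,"gripper": 0.6},{"slide": [-0.02,-0.01,0.2],"turn": 0,"gripper": 0.6},{"slide": [-0.02,-0.01,0.3],"turn": 0,"gripper": 0.6},{"slide": [-0.02,-0.01,0.36],"turn": 0,"gripper": 0.6},{"slide": [-0.02,-0.01,0.37],"turn": 0,"gripper": 0.6}]'

```text
time_s: 3.62
tcp_pos: [0.5134, -0.4502, 0.0244]
eef_rot: [180.0, -0.0, -160.9]
contact_force: [-0.5, 0.6, 0.2]
gripper_width: 0.0527
gripper_force: 0.0
```

send_rows --moves '[{"slide": [0,0,0],"turn": 0,"gripper": 0.6},{"slide": [0,0,0],"turn": 0,"gripper": 0.2},{"slide": [0,0,0],"turn": 0,"gripper": 0.1},{"slide": [0,0,0],"turn": 0,"gripper": 0.1},{"slide": [0,0,0],"turn": 0,"gripper": 0.1}]'

```text
time_s: 4.03
tcp_pos: [0.5146, -0.4498, 0.0256]
eef_rot: [-180.0, 0.0, -160.8]
contact_force: [0.4, -0.5, -0.3]
gripper_width: 0.0312
gripper_force: 0.0
```

send_rows --moves '[{"slide": [0,0,0],"turn": 0,"gripper": 0.1},{"slide": [0,0,0],"turn": 0,"gripper": 0.1},{"slide": [0,0,0],"turn": 0,"gripper": 0.1},{"slide": [0,0,0],"turn": 0,"gripper": 0.1},{"slide": [0,0,0],"turn": 0,"gripper": 0.1}]'

```text
time_s: 4.45
tcp_pos: [0.5143, -0.4496, 0.0252]
eef_rot: [-180.0, 0.0, -160.8]
contact_force: [-1.5, 1.7, 5.0]
gripper_width: 0.0213
gripper_force: 20.0
```

send_rows --moves '[{"slide": [0,0,0],"turn": 0,"gripper": 0.5},{"slide": [0,0,0],"turn": 0,"gripper": 0.5},{"slide": [0,0,0],"turn": 0,"gripper": 0.5},{"slide": [0.02,0,0.03],"turn": 0,"gripper": 0.5},{"slide": [0.02,0,0.05],"turn": 0,"gripper": 0.5}]'

```text
time_s: 4.87
tcp_pos: [0.5108, -0.4507, 0.0166]
eef_rot: [180.0, -0.0, -160.8]
contact_force: [0.0, 0.5, 0.1]
gripper_width: 0.0429
gripper_force: 0.0
```

send_rows --moves '[{"slide": [0,0,0],"turn": 0,"gripper": 0.5},{"slide": [0,0,0],"turn": 0,"gripper": 0.1},{"slide": [0,0,0],"turn": 0,"gripper": 0.1},{"slide": [0,0,0],"turn": 0,"gripper": 0.1},{"slide": [0,0,0],"turn": 0,"gripper": 0.1}]'

```text
time_s: 5.28
tcp_pos: [0.5116, -0.4507, 0.0174]
eef_rot: [-180.0, 0.0, -160.8]
contact_force: [-0.0, -0.3, -0.0]
gripper_width: 0.0231
gripper_force: 0.0
```

send_rows --moves '[{"slide": [0,0,0],"turn": 0,"gripper": 0.1},{"slide": [0,0,0],"turn": 0,"gripper": 0.1},{"slide": [0,0,0],"turn": 0,"gripper": 0.1},{"slide": [0,0,0],"turn": 0,"gripper": 0.1},{"slide": [0,0,0],"turn": 0,"gripper": 0.1}]'

```text
time_s: 5.7
tcp_pos: [0.5115, -0.4507, 0.0174]
eef_rot: [-180.0, 0.0, -160.8]
contact_force: [-0.4, 0.0, -0.1]
gripper_width: 0.0214
gripper_force: 20.0
```

send_rows --moves '[{"slide": [0,0,-0.1],"turn": 0,"gripper": 0.1},{"slide": [0,0,-0.25],"turn": 0,"gripper": 0.1},{"slide": [0,0,-0.4],"turn": 0,"gripper": 0.1},{"slide": [0,0,-0.55],"turn": 0,"gripper": 0.1},{"slide": [0,0,-0.6],"turn": 0,"gripper": 0.1}]' --newtons 25

```text
time_s: 6.12
tcp_pos: [0.5127, -0.4516, 0.1109]
eef_rot: [-179.8, 0.1, -160.8]
contact_force: [0.9, -1.1, -0.5]
gripper_width: 0.0211
gripper_force: 25.0
```

Run:
```python
from h import *
c=cap('wrist','w2.png');s=get_state();print(s['tcp_pos'],s['eef_rot'],s['gripper_width'],s['contact_force'])
print('cover disc',cover_xy(c,s['tcp_pos'][2]-.0174+.011))
for n in('top','scene'):
    c=cap(n,n+'2.png');print([(np.round(e['location'],4),round(e['p'],2)) for e in optics.look_for(n,'dish')])
go(.605,-.284,.12)
a=np.hstack([cv2.resize(cv2.imread('pics/top2.png')[120:240,340:500],None,fx=2.5,fy=2.5,interpolation=2),cv2.resize(cv2.imread('pics/scene2.png')[150:270,130:290],None,fx=2.5,fy=2.5,interpolation=2)])
cv2.imwrite('pics/c2.png',a)
```

```text
[ 0.51288814 -0.45166536  0.11113156] [-179.76584879    0.18444985 -160.79433845] 0.021007316824521602 [ 0.37837972 -0.81239252  0.45897175]
cover disc ((0.499658465385437, -0.44988203048706055), 0.042619120329618454)
[(array([ 0.6088, -0.2787,  0.0125]), 0.78)]
[(array([ 0.2866, -0.2209,  0.0189]), 0.89), (array([ 0.6011, -0.2845,  0.0141]), 0.88), (array([ 0.1931, -0.3653,  0.0172]), 0.59)]
slide [-0.958   0.8389 -0.0953] turn 0
```

View pics/c2.png

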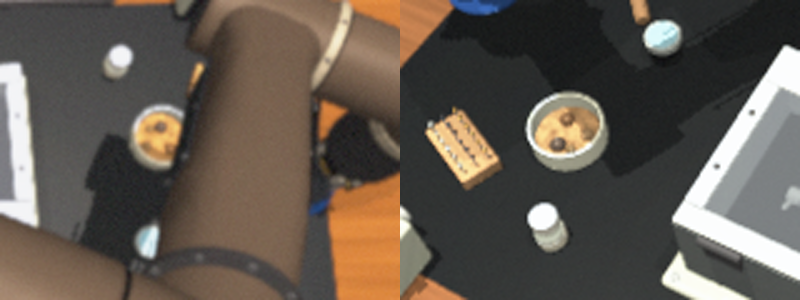

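View pics/w2.png

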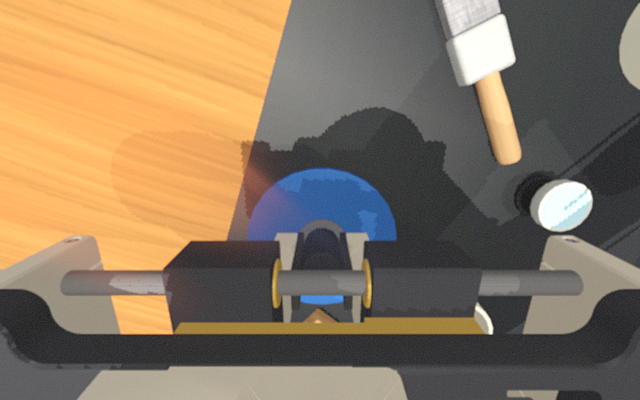

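The cover is held level by the knob and clear of the bench (wrist image, disc at about (322,230)). The dish shows whole in the scene view, and top0 shows it unobstructed. I'll fit its cylinder silhouette in both.

Run:
```python
from h import *
from scipy.optimize import minimize
np.set_printoptions(precision=4,suppress=True)
a=np.linspace(0,2*np.pi,60);ring=np.c_[np.cos(a),np.sin(a)]*.045
P=np.vstack([np.c_[ring,0*a],np.c_[ring,0*a+.036]])
for n,f in(('top','top0.png'),('scene','scene2.png'),('scene','scene0.png')):
    c=cap(n);im=cv2.imread('pics/'+f);hsv=cv2.cvtColor(im,cv2.COLOR_BGR2HSV);uv=proj(c,[.605,-.284,.018]).round().astype(int)
    for th in(100,130,150):
        m=(hsv[:,:,2]>th).astype(np.uint8);k=np.zeros_like(m);cv2.circle(k,tuple(map(int,uv)),21 if n=='scene' else 16,1,-1);m&=k
        k,l,st,ce=cv2.connectedComponentsWithStats(m);m=(l==1+np.argmax(st[1:,4])).astype(np.uint8)
        m=cv2.drawContours(np.zeros_like(m),[cv2.convexHull(np.argwhere(m)[:,::-1].astype(np.int32))],-1,1,-1)
        M=cv2.resize(m,None,fx=4,fy=4,interpolation=0)
        def cost(xy):
            q=np.array([proj(c,p+np.r_[xy,0]) for p in P]);h=cv2.convexHull(((q+.5)*4-.5).round().astype(np.int32))
            k=np.zeros_like(M);cv2.fillPoly(k,[h],1);return (k^M).sum()/M.sum()
        r=minimize(cost,[.605,-.284],method='Nelder-Mead',options=dict(initial_simplex=[[.605,-.284],[.615,-.284],[.605,-.274]],xatol=2e-4))
        print(f,th,r.x,round(r.fun,3))
s=get_state();print(s['time_s'],s['tcp_pos'])
```

```text
top0.png 100 [ 0.607  -0.2865] 0.099
top0.png 130 [ 0.6075 -0.2862] 0.058
top0.png 150 [ 0.607  -0.2862] 0.078
scene2.png 100 [ 0.6029 -0.2853] 0.031
scene2.png 130 [ 0.6025 -0.2856] 0.057
scene2.png 150 [ 0.6011 -0.2878] 0.126
scene0.png 100 [ 0.6022 -0.2851] 0.037
scene0.png 130 [ 0.6012 -0.286 ] 0.058
scene0.png 150 [ 0.5956 -0.2926] 0.221
6.5167 [ 0.5107 -0.4502  0.1057]
```

Run:
```python
from h import *
go(.70,-.253,.17)
```

```text
slide [-1.623   0.8284 -0.4297] turn 0
```

send_rows --moves '[{"slide": [-0.15,0.05,-0.12],"turn": 0,"gripper": 0.1},{"slide": [-0.35,0.15,-0.24],"turn": 0,"gripper": 0.1},{"slide": [-0.55,0.27,-0.36],"turn": 0,"gripper": 0.1},{"slide": [-0.75,0.37,-0.43],"turn": 0,"gripper": 0.1},{"slide": [-0.9,0.43,-0.43],"turn": 0,"gripper": 0.1}]'

```text
time_s: 6.93
tcp_pos: [0.6204, -0.3439, 0.1744]
eef_rot: [-179.9, 0.2, -160.7]
contact_force: [0.6, -0.6, -0.3]
gripper_width: 0.0217
gripper_force: 25.0
```

send_rows --moves '[{"slide": [-0.2,0.12,0],"turn": 0,"gripper": 0.1},{"slide": [-0.4,0.22,0],"turn": 0,"gripper": 0.1},{"slide": [-0.55,0.32,0],"turn": 0,"gripper": 0.1},{"slide": [-0.68,0.38,0],"turn": 0,"gripper": 0.1},{"slide": [-0.72,0.4,0],"turn": 0,"gripper": 0.1}]'

```text
time_s: 7.35
tcp_pos: [0.7019, -0.2506, 0.1705]
eef_rot: [180.0, -0.1, -160.7]
contact_force: [-0.1, -0.2, -0.8]
gripper_width: 0.0215
gripper_force: 25.0
```

send_rows --moves '[{"slide": [0,0,0],"turn": 0,"gripper": 0.1},{"slide": [0,0,0],"turn": 0,"gripper": 0.1},{"slide": [0,0,0],"turn": 0,"gripper": 0.1},{"slide": [0,0,0],"turn": 0,"gripper": 0.1},{"slide": [0,0,0],"turn": 0,"gripper": 0.1}]'

```text
time_s: 7.77
tcp_pos: [0.6993, -0.2544, 0.1721]
eef_rot: [-180.0, 0.0, -160.9]
contact_force: [0.9, -0.3, -1.0]
gripper_width: 0.0215
gripper_force: 25.0
```

Run:
```python
from h import *
c=cap('wrist','w3.png');s=get_state();print(s['time_s'],s['tcp_pos'],s['eef_rot'],s['gripper_width'])
print([proj(c,[.6045,-.2858,.036])]);print([(np.round(e['location'],4),round(e['p'],2)) for e in optics.look_for('wrist','dish')])
```

```text
7.8167 [ 0.69943225 -0.25422507  0.17208815] [-1.79992674e+02  1.06162971e-02 -1.60889995e+02] 0.021478400539590194
[array([323.05277132,  87.99702954])]
[(array([ 0.5986, -0.281 ,  0.012 ]), 0.81)]
```

View pics/w3.png

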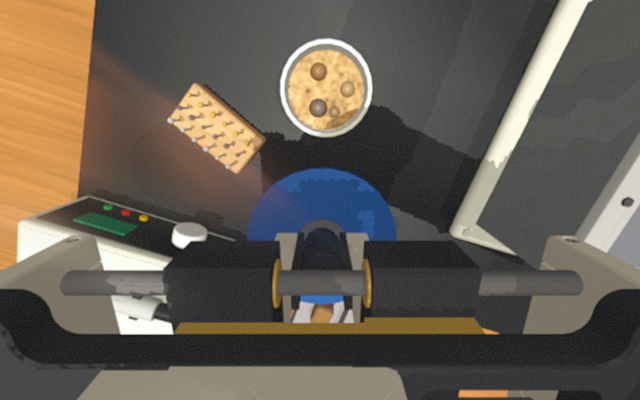

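The dish's mouth shows clearly in the wrist image at about (326,88), with the cover's front arc at top (322,168). I'll fit both in this same view.

Run:
```python
from h import *
from scipy.optimize import minimize,least_squares
np.set_printoptions(precision=4,suppress=True)
c=cap('wrist');hsv=cv2.cvtColor(c['img'],cv2.COLOR_RGB2HSV);s=get_state();t=s['tcp_pos']
a=np.linspace(0,2*np.pi,90)
for th in(110,130):
    m=(hsv[:,:,2]>th).astype(np.uint8);k=np.zeros_like(m);cv2.circle(k,(326,88),56,1,-1);m&=k
    k,l,st,ce=cv2.connectedComponentsWithStats(m);m=(l==1+np.argmax(st[1:,4])).astype(np.uint8)
    h=cv2.convexHull(np.argwhere(m)[:,::-1].astype(np.int32))[:,0]
    print(th,h.min(0),h.max(0))
    w=np.array([ray(c,*q,.036)[:2] for q in h.astype(float)])
    r=least_squares(lambda p:np.hypot(*(w-p[:2]).T)-p[2],[.605,-.285,.045],loss='soft_l1',f_scale=.001);print('rim',r.x,cv2.minEnclosingCircle(w.astype(np.float32)))
m=cv2.inRange(hsv,(100,120,30),(130,255,255));m[236:]=0
h=cv2.findContours(m,0,1)[0];h=max(h,key=cv2.contourArea)[:,0];h=h[h[:,1]<225]
h=cv2.convexHull(h)[:,0];z=t[2]-.0174+.011-.0025
w=np.array([ray(c,*q,z)[:2] for q in h.astype(float)])
r=least_squares(lambda p:np.hypot(*(w-p[:2]).T)-.048,t[:2],loss='soft_l1',f_scale=.001);r2=least_squares(lambda p:np.hypot(*(w-p[:2]).T)-p[2],[*t[:2],.048]).x
print('cover',r.x,r.cost,r2,'tcp',t,'off',r.x-t[:2])
```

```text
110 [279  37] [372 136]
rim [ 0.6052 -0.2831  0.0454] ((0.6050790548324585, -0.2830771207809448), 0.045836351811885834)
130 [279  38] [372 136]
rim [ 0.6051 -0.283   0.0451] ((0.6054778099060059, -0.28274670243263245), 0.045568834990262985)
cover [ 0.6999 -0.2537] 2.437051455928013e-06 [ 0.6986 -0.254   0.047 ] tcp [ 0.6997 -0.2539  0.1721] off [0.0002 0.0001]
```

Run:
```python
from h import *
go(.605,-.2835,.085)
```

```text
slide [0.6612 0.0203 0.5803] turn 0
```

send_rows --moves '[{"slide": [0.15,0.005,0],"turn": 0,"gripper": 0.1},{"slide": [0.35,0.01,0.1],"turn": 0,"gripper": 0.1},{"slide": [0.55,0.02,0.25],"turn": 0,"gripper": 0.1},{"slide": [0.66,0.02,0.4],"turn": 0,"gripper": 0.1},{"slide": [0.66,0.02,0.52],"turn": 0,"gripper": 0.1}]'

```text
time_s: 8.33
tcp_pos: [0.6016, -0.2838, 0.0932]
eef_rot: [179.9, -0.0, -161.0]
contact_force: [0.1, 0.0, -1.7]
gripper_width: 0.021
gripper_force: 25.0
```

send_rows --moves '[{"slide": [0,0,0.03],"turn": 0,"gripper": 0.1},{"slide": [0,0,0.06],"turn": 0,"gripper": 0.1},{"slide": [0,0,0.06],"turn": 0,"gripper": 0.1},{"slide": [0,0,0.06],"turn": 0,"gripper": 0.1},{"slide": [0,0,0.06],"turn": 0,"gripper": 0.1}]'

```text
time_s: 8.75
tcp_pos: [0.6067, -0.2829, 0.0859]
eef_rot: [-179.9, 0.1, -160.8]
contact_force: [1.0, -0.8, -0.9]
gripper_width: 0.0214
gripper_force: 25.0
```

Run:
```python
from h import *
s=get_state();print(s['tcp_pos'],s['eef_rot'],s['contact_force'])
go(.605,-.2835,.054)
```

```text
[ 0.60672737 -0.28289588  0.08589052] [-1.79939581e+02  8.22685273e-02 -1.60779936e+02] [ 0.95791955 -0.78025376 -0.93702501]
slide [1.250e-02 2.000e-04 2.126e-01] turn 0
```

send_rows --moves '[{"slide": [0.012,0,0.05],"turn": 0,"gripper": 0.1},{"slide": [0.012,0,0.1],"turn": 0,"gripper": 0.1},{"slide": [0.012,0,0.15],"turn": 0,"gripper": 0.1},{"slide": [0.012,0,0.19],"turn": 0,"gripper": 0.1},{"slide": [0.012,0,0.21],"turn": 0,"gripper": 0.1}]' --newtons 15

```text
time_s: 9.17
tcp_pos: [0.6031, -0.2833, 0.0517]
eef_rot: [179.9, -0.1, -160.8]
contact_force: [-0.2, 0.0, -1.0]
gripper_width: 0.0215
gripper_force: 15.0
```

send_rows --moves '[{"slide": [0,0,0],"turn": 0,"gripper": 0.1},{"slide": [0,0,0.008],"turn": 0,"gripper": 0.1},{"slide": [0,0,0.016],"turn": 0,"gripper": 0.1},{"slide": [0,0,0.024],"turn": 0,"gripper": 0.1},{"slide": [0,0,0.028],"turn": 0,"gripper": 0.1}]'

```text
time_s: 9.58
tcp_pos: [0.6039, -0.2836, 0.0492]
eef_rot: [-180.0, 0.0, -160.8]
contact_force: [1.2, 0.1, -0.1]
gripper_width: 0.0215
gripper_force: 15.0
```

Still no contact force, so I'll keep lowering in small steps.

send_rows --moves '[{"slide": [0,0,0.004],"turn": 0,"gripper": 0.1},{"slide": [0,0,0.008],"turn": 0,"gripper": 0.1},{"slide": [0,0,0.012],"turn": 0,"gripper": 0.1},{"slide": [0,0,0.014],"turn": 0,"gripper": 0.1},{"slide": [0,0,0.014],"turn": 0,"gripper": 0.1}]'

```text
time_s: 10.0
tcp_pos: [0.6039, -0.2835, 0.0474]
eef_rot: [-180.0, 0.0, -160.8]
contact_force: [-1.5, 0.3, 2.4]
gripper_width: 0.0217
gripper_force: 15.0
```

send_rows --moves '[{"slide": [0,0,0.004],"turn": 0,"gripper": 0.1},{"slide": [0,0,0.004],"turn": 0,"gripper": 0.1},{"slide": [0,0,0.004],"turn": 0,"gripper": 0.1},{"slide": [0,0,0.004],"turn": 0,"gripper": 0.5},{"slide": [0,0,0.004],"turn": 0,"gripper": 0.5}]'

```text
time_s: 10.42
tcp_pos: [0.604, -0.2836, 0.0466]
eef_rot: [-180.0, 0.0, -160.8]
contact_force: [0.1, 0.7, -0.9]
gripper_width: 0.03
gripper_force: 0.0
```

send_rows --moves '[{"slide": [0,0,0],"turn": 0,"gripper": 0.5},{"slide": [0,0,0],"turn": 0,"gripper": 0.5},{"slide": [0,0,0],"turn": 0,"gripper": 0.5},{"slide": [0,0,0],"turn": 0,"gripper": 0.5},{"slide": [0,0,0],"turn": 0,"gripper": 0.5}]'

```text
time_s: 10.83
tcp_pos: [0.6038, -0.2835, 0.0463]
eef_rot: [180.0, -0.0, -160.8]
contact_force: [0.1, -0.3, -0.0]
gripper_width: 0.0437
gripper_force: 0.0
```

send_rows --moves '[{"slide": [0,0,-0.1],"turn": 0,"gripper": 0.5},{"slide": [0,0,-0.3],"turn": 0,"gripper": 0.5},{"slide": [0,0,-0.55],"turn": 0,"gripper": 0.5},{"slide": [0,0,-0.8],"turn": 0,"gripper": 0.5},{"slide": [0,0,-1],"turn": 0,"gripper": 0.5}]'

```text
time_s: 11.25
tcp_pos: [0.6042, -0.2838, 0.1995]
eef_rot: [-179.9, 0.1, -160.8]
contact_force: [0.6, -0.5, 0.7]
gripper_width: 0.0439
gripper_force: 0.0
```

Run:
```python
from h import *
c=cap('wrist','w4.png');print(cover_xy(c,.041));s=get_state();print(s['time_s'],s['tcp_pos'],s['eef_rot'])
c2=cap('scene','s4.png');print(cover_xy(c2,.041))
a=np.vstack([cv2.imread('pics/w4.png')[:240],cv2.resize(cv2.imread('pics/s4.png')[150:270,130:450],None,fx=2,fy=2,interpolation=2)])
cv2.imwrite('pics/c4.png',a)
go(.458,.098,.28,-88.3)
```

```text
((0.6038844585418701, -0.2836460769176483), 0.04821087419986725)
11.3 [ 0.6068182  -0.2850357   0.20623279] [-179.58113654    0.45776549 -160.74932031]
((0.6033258438110352, -0.283078134059906), 0.04919913783669472)
slide [ 0.092   2.7321 -0.5294] turn -0.8052
```

View pics/c4.png

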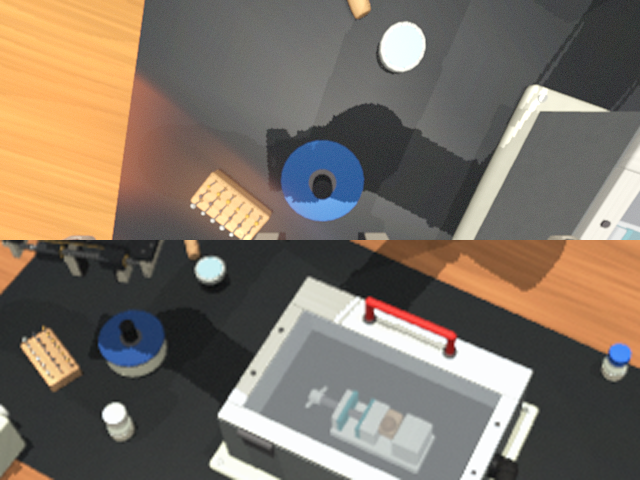

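The cover sits level on the dish: in the wrist view its disc is at (322,180), with a radius of 48.2 mm at rim height, and it is centred within about 1.5 mm. The guard is shut and the red bar is in view. Next is the handle.

send_rows --moves '[{"slide": [0.01,0.15,-0.15],"turn": -0.07,"gripper": 0.5},{"slide": [0.02,0.35,-0.3],"turn": -0.14,"gripper": 0.5},{"slide": [0.03,0.6,-0.45],"turn": -0.21,"gripper": 0.5},{"slide": [0.04,0.8,-0.5],"turn": -0.28,"gripper": 0.5},{"slide": [0.05,1,-0.5],"turn": -0.35,"gripper": 0.6}]'

```text
time_s: 11.77
tcp_pos: [0.5477, -0.1432, 0.2738]
eef_rot: [-179.8, 0.1, -129.0]
contact_force: [0.3, 0.3, 1.1]
gripper_width: 0.0469
gripper_force: 0.0
```

Run:
```python
from h import *
s=get_state();print(s['joints']);go(.458,.098,.28,-88.3)
```

```text
[ 5.17270958e+00  8.57011512e+00 -9.25748864e+00  3.51949022e-02
 -7.19352308e+01 -4.41915773e+01]
slide [-0.8732  1.4769 -0.044 ] turn -0.4523
```

send_rows --moves '[{"slide": [-0.12,0.2,-0.01],"turn": -0.07,"gripper": 0.8},{"slide": [-0.24,0.4,-0.02],"turn": -0.14,"gripper": 0.8},{"slide": [-0.36,0.6,-0.03],"turn": -0.21,"gripper": 0.8},{"slide": [-0.48,0.8,-0.04],"turn": -0.28,"gripper": 0.8},{"slide": [-0.58,0.98,-0.04],"turn": -0.35,"gripper": 0.8}]'

```text
time_s: 12.18
tcp_pos: [0.4879, 0.0178, 0.2775]
eef_rot: [-180.0, 0.0, -97.5]
contact_force: [1.2, 0.2, -0.2]
gripper_width: 0.0696
gripper_force: 0.0
```

Run:
```python
from h import *
s=get_state();print(s['joints']);go(.458,.098,.28,-88.3)
```

```text
[ 2.52058447e+01  8.01342776e-01 -1.74000001e+01 -9.67052432e-03
 -7.17625332e+01 -3.26982201e+01]
slide [-0.5044  0.2677 -0.0168] turn -0.1022
```

send_rows --moves '[{"slide": [-0.15,0.08,0],"turn": -0.06,"gripper": 0.8},{"slide": [-0.3,0.16,0],"turn": -0.1,"gripper": 0.8},{"slide": [-0.42,0.23,0],"turn": -0.1,"gripper": 0.8},{"slide": [-0.5,0.265,0],"turn": -0.1,"gripper": 0.8},{"slide": [-0.5,0.265,0],"turn": -0.1,"gripper": 0.8}]'

```text
time_s: 12.6
tcp_pos: [0.459, 0.0977, 0.2773]
eef_rot: [-180.0, 0.0, -88.7]
contact_force: [0.3, 0.1, 0.0]
gripper_width: 0.07
gripper_force: 0.0
```

send_rows --moves '[{"slide": [0,0,0],"turn": 0,"gripper": 0.8},{"slide": [0,0,0],"turn": 0,"gripper": 0.8},{"slide": [0,0,0],"turn": 0,"gripper": 0.8},{"slide": [0,0,0],"turn": 0,"gripper": 0.8},{"slide": [0,0,0],"turn": 0,"gripper": 0.8}]'

```text
time_s: 13.02
tcp_pos: [0.4598, 0.0953, 0.2773]
eef_rot: [180.0, -0.0, -88.9]
contact_force: [0.0, 0.4, -0.0]
gripper_width: 0.0703
gripper_force: 0.0
```

Run:
```python
from h import *
np.set_printoptions(precision=4,suppress=True)
c=cap('wrist','w5.png');s=get_state();print(s['tcp_pos'],s['eef_rot'])
hsv=cv2.cvtColor(c['img'],cv2.COLOR_RGB2HSV);h=hsv[:,:,0]
m=((h<8)|(h>172))&(hsv[:,:,1]>150)&(hsv[:,:,2]>70)
pts=np.argwhere(m)[:,::-1].astype(float)
w=np.array([ray(c,*q,.181)[:2] for q in pts]);print(len(pts),pts.min(0),pts.max(0))
for y in np.arange(-.0,.16,.01):
    k=abs(w[:,1]-y)<.003
    if k.any(): print(round(y,2),w[k,0].min(),w[k,0].max(),w[k,0].mean())
c=cap('top');hsv=cv2.cvtColor(c['img'],cv2.COLOR_RGB2HSV)
go(.458,.098,.205,-88.3)
```

```text
[0.4598 0.0953 0.2773] [179.9887  -0.0066 -88.8754]
1229 [313. 129.] [326. 263.]
0.03 0.45925349821050443 0.46626164452154906 0.4628572068544344
0.04 0.45732582212605877 0.46882918245029137 0.4628861653385302
0.05 0.4578856139812469 0.46782434404143636 0.46268916915083147
0.06 0.45764181312964536 0.46679604650028034 0.4622334202369763
0.07 0.4573922140181699 0.46665620497206123 0.462039046574018
0.08 0.45716009822805953 0.4665130194067308 0.46184918194790836
0.09 0.4568988398399434 0.46637984681748185 0.46152162748949194
0.1 0.4566557534219581 0.4652995313703704 0.46099480004839344
0.11 0.45547217915123134 0.46514973210420724 0.4606149646855111
0.12 0.4553141013216241 0.4630652727076008 0.45933997817935607
0.13 0.45604954722129143 0.4570013452676093 0.45652544624445035
0.14 0.45568022956306636 0.4626475090373543 0.459497133297869
0.15 0.45543636434891205 0.4635510611653577 0.45933180937752166
slide [-0.0174  0.0116  0.4824] turn -0.0063
```

View pics/w5.png

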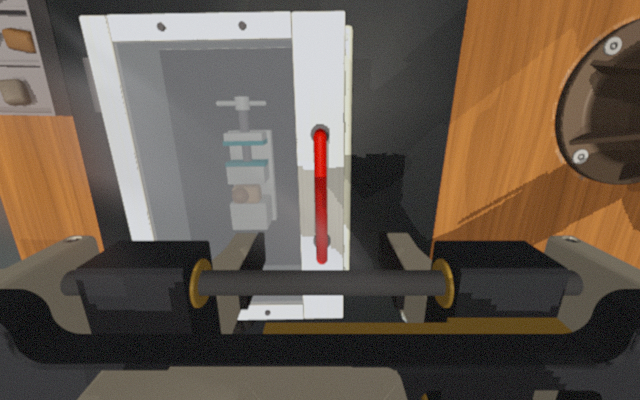

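The red bar runs from (320,130) to (321,262) in the wrist view and lies between the open fingers. Its yaw is about +1.7°, with x about 0.461 m at the middle. I'll descend to it.

send_rows --moves '[{"slide": [-0.02,-0.007,0.15],"turn": -0.006,"gripper": 0.8},{"slide": [-0.02,-0.007,0.35],"turn": -0.006,"gripper": 0.8},{"slide": [-0.02,-0.007,0.55],"turn": -0.006,"gripper": 0.8},{"slide": [-0.02,-0.007,0.7],"turn": -0.006,"gripper": 0.8},{"slide": [-0.02,-0.007,0.755],"turn": -0.006,"gripper": 0.8}]'

```text
time_s: 13.53
tcp_pos: [0.4589, 0.0978, 0.161]
eef_rot: [179.7, -0.1, -88.3]
contact_force: [-0.3, -0.0, -0.3]
gripper_width: 0.0701
gripper_force: 0.0
```

send_rows --moves '[{"slide": [0,0,0],"turn": 0,"gripper": 0.8},{"slide": [0,0,0],"turn": 0,"gripper": 0.3},{"slide": [0,0,0],"turn": 0,"gripper": 0.3},{"slide": [0,0,0],"turn": 0,"gripper": 0.3},{"slide": [0,0,0],"turn": 0,"gripper": 0.3}]'

```text
time_s: 13.95
tcp_pos: [0.4613, 0.0993, 0.1654]
eef_rot: [-179.9, 0.1, -88.3]
contact_force: [0.3, -0.1, -0.9]
gripper_width: 0.0492
gripper_force: 0.0
```

Run:
```python
from h import *
s=get_state();print(s['tcp_pos'],s['eef_rot'],s['gripper_width']);go(.461,.098,.162,-88.3)
```

```text
[0.4613007  0.09926518 0.16539992] [-1.79886884e+02  6.76973623e-02 -8.82715828e+01] 0.04918102805128036
slide [0.0084 0.0023 0.0227] turn 0.0003
```

send_rows --moves '[{"slide": [0.005,0,0.02],"turn": 0,"gripper": 0.3},{"slide": [0.005,0,0.02],"turn": 0,"gripper": 0},{"slide": [0.005,0,0.02],"turn": 0,"gripper": 0},{"slide": [0.005,0,0.02],"turn": 0,"gripper": 0},{"slide": [0.005,0,0.02],"turn": 0,"gripper": 0}]' --newtons 30

```text
time_s: 14.37
tcp_pos: [0.4607, 0.0981, 0.1612]
eef_rot: [-180.0, -0.0, -88.3]
contact_force: [0.4, -0.4, 0.3]
gripper_width: 0.0155
gripper_force: 0.0
```

send_rows --moves '[{"slide": [0,0,0],"turn": 0,"gripper": 0},{"slide": [0,0,0],"turn": 0,"gripper": 0},{"slide": [0,0,0],"turn": 0,"gripper": 0},{"slide": [0,0,0],"turn": 0,"gripper": 0},{"slide": [0,0,0],"turn": 0,"gripper": 0}]'

```text
time_s: 14.78
tcp_pos: [0.4606, 0.0981, 0.1612]
eef_rot: [180.0, -0.0, -88.3]
contact_force: [-1.1, 0.8, 1.7]
gripper_width: 0.0112
gripper_force: 30.0
```

send_rows --moves '[{"slide": [0,0,0],"turn": 0,"gripper": 0},{"slide": [0,0,0],"turn": 0,"gripper": 0},{"slide": [0,0,0],"turn": 0,"gripper": 0},{"slide": [0,0,0],"turn": 0,"gripper": 0},{"slide": [0,0,0],"turn": 0,"gripper": 0}]'

```text
time_s: 15.2
tcp_pos: [0.4606, 0.0981, 0.1612]
eef_rot: [180.0, -0.0, -88.3]
contact_force: [-3.3, -0.4, 2.8]
gripper_width: 0.0109
gripper_force: 30.0
```

```bash
cat >> h.py <<'E'
def arc(s,th0,angs,bar0):
    # rows along the hinge arc from guard angle th0 (deg), relative to the present pose
    M=R.from_euler('xyz',s['eef_rot'],degrees=True).as_matrix();y=np.radians(1.7)
    f=lambda t:np.array([-.22*np.cos(t)+.05*np.sin(t),.22*np.sin(t)+.05*np.cos(t)])
    for t in angs:
        d=f(np.radians(t))-f(np.radians(th0));w=np.array([d[0]*np.cos(y),d[0]*np.sin(y),d[1]])
        print(t,(M.T@w/.15).round(3))
E
python3 - <<'E'
from h import *
s=get_state();print(s['tcp_pos'],s['eef_rot'],s['gripper_width'],s['contact_force'])
for a in(0,10,20,30,40): arc(s,a,a+np.arange(2,11,2),0)
E
```

```text
[0.46060516 0.09811541 0.16117668] [ 1.79993549e+02 -1.39497455e-03 -8.82765555e+01] 0.010850668808403685 [-3.26368081 -0.4108536   2.8075958 ]
2 [ 0.    -0.013 -0.051]
4 [ 0.    -0.027 -0.102]
6 [ 0.    -0.043 -0.151]
8 [ 0.    -0.061 -0.201]
10 [ 0.   -0.08 -0.25]
12 [ 0.    -0.021 -0.048]
14 [ 0.    -0.044 -0.095]
16 [ 0.    -0.069 -0.142]
18 [ 0.    -0.095 -0.187]
20 [ 0.    -0.122 -0.232]
22 [ 0.    -0.029 -0.044]
24 [ 0.    -0.06  -0.086]
26 [ 0.    -0.092 -0.128]
28 [ 0.    -0.126 -0.168]
30 [ 0.    -0.161 -0.207]
32 [ 0.    -0.036 -0.038]
34 [ 0.    -0.074 -0.074]
36 [ 0.    -0.113 -0.11 ]
38 [ 0.    -0.153 -0.144]
40 [ 0.    -0.194 -0.176]
42 [ 0.    -0.042 -0.031]
44 [ 0.    -0.086 -0.061]
46 [ 0.    -0.13  -0.088]
48 [ 0.    -0.176 -0.115]
50 [ 0.    -0.222 -0.14 ]
```

send_rows --moves '[{"slide": [0,-0.013,-0.05],"turn": 0,"gripper": 0},{"slide": [0,-0.027,-0.1],"turn": 0,"gripper": 0},{"slide": [0,-0.043,-0.15],"turn": 0,"gripper": 0},{"slide": [0,-0.061,-0.2],"turn": 0,"gripper": 0},{"slide": [0,-0.08,-0.25],"turn": 0,"gripper": 0}]' --newtons 30

```text
time_s: 15.62
tcp_pos: [0.4726, 0.0985, 0.1993]
eef_rot: [180.0, 0.0, -88.3]
contact_force: [-0.1, 2.3, -5.0]
gripper_width: 0.0111
gripper_force: 30.0
```

send_rows --moves '[{"slide": [0,-0.021,-0.048],"turn": 0,"gripper": 0},{"slide": [0,-0.044,-0.095],"turn": 0,"gripper": 0},{"slide": [0,-0.069,-0.142],"turn": 0,"gripper": 0},{"slide": [0,-0.095,-0.187],"turn": 0,"gripper": 0},{"slide": [0,-0.122,-0.232],"turn": 0,"gripper": 0}]'

```text
time_s: 16.03
tcp_pos: [0.4902, 0.0991, 0.234]
eef_rot: [179.9, 0.0, -88.3]
contact_force: [-6.4, 4.2, -1.3]
gripper_width: 0.0108
gripper_force: 30.0
```

```bash
cat >> h.py <<'E'
def ang(s,x0=.4606,z0=.1612):
    # guard angle from TCP relative to the grasp at shut
    x=s['tcp_pos'][0]-x0-.22; z=s['tcp_pos'][2]-z0+.05
    return np.degrees(np.arctan2(z,-x))-np.degrees(np.arctan2(.05,.22)),np.hypot(x,z)
E
python3 - <<'E'
from h import *
s=get_state();print(ang(s),s['contact_force'],s['eef_rot'],s['gripper_width'])
E
```

```text
(np.float64(20.02357251118172), np.float64(0.2265418743324782)) [-6.39526568  4.21232757 -1.26816243] [ 1.79891257e+02  1.59278248e-02 -8.82890341e+01] 0.010845651516462652
```

send_rows --moves '[{"slide": [0,-0.029,-0.044],"turn": 0,"gripper": 0},{"slide": [0,-0.06,-0.086],"turn": 0,"gripper": 0},{"slide": [0,-0.092,-0.128],"turn": 0,"gripper": 0},{"slide": [0,-0.126,-0.168],"turn": 0,"gripper": 0},{"slide": [0,-0.161,-0.207],"turn": 0,"gripper": 0}]'

```text
time_s: 16.45
tcp_pos: [0.5136, 0.0999, 0.2655]
eef_rot: [179.8, 0.0, -88.3]
contact_force: [-13.4, 5.6, 5.6]
gripper_width: 0.011
gripper_force: 30.0
```

send_rows --moves '[{"slide": [0,-0.036,-0.038],"turn": 0,"gripper": 0},{"slide": [0,-0.074,-0.074],"turn": 0,"gripper": 0},{"slide": [0,-0.113,-0.11],"turn": 0,"gripper": 0},{"slide": [0,-0.153,-0.144],"turn": 0,"gripper": 0},{"slide": [0,-0.194,-0.176],"turn": 0,"gripper": 0}]'

```text
time_s: 16.87
tcp_pos: [0.543, 0.1009, 0.2934]
eef_rot: [179.9, 0.1, -88.2]
contact_force: [-13.7, 4.1, 10.7]
gripper_width: 0.0107
gripper_force: 30.0
```

send_rows --moves '[{"slide": [0,-0.042,-0.031],"turn": 0,"gripper": 0},{"slide": [0,-0.086,-0.061],"turn": 0,"gripper": 0},{"slide": [0,-0.13,-0.088],"turn": 0,"gripper": 0},{"slide": [0,-0.176,-0.115],"turn": 0,"gripper": 0},{"slide": [0,-0.222,-0.14],"turn": 0,"gripper": 0}]'

```text
time_s: 17.28
tcp_pos: [0.5776, 0.1018, 0.3147]
eef_rot: [-179.9, 0.0, -88.2]
contact_force: [-5.6, 3.4, 5.4]
gripper_width: 0.011
gripper_force: 30.0
```

send_rows --moves '[{"slide": [0,0,0],"turn": 0,"gripper": 0},{"slide": [0,0,0],"turn": 0,"gripper": 0},{"slide": [0,0,0],"turn": 0,"gripper": 0},{"slide": [0,0,0],"turn": 0,"gripper": 0},{"slide": [0,0,0],"turn": 0,"gripper": 0}]'

```text
time_s: 17.7
tcp_pos: [0.5778, 0.1018, 0.3146]
eef_rot: [-179.9, 0.0, -88.2]
contact_force: [-7.8, 3.4, 8.6]
gripper_width: 0.0107
gripper_force: 30.0
```

Run:
```python
from h import *
s=get_state();print(ang(s),s['contact_force'],s['qd'].round(2),s['gripper_width'])
c=cap('scene','s6.png');print(cover_xy(c,.041))
s=get_state();print(ang(s),s['contact_force'])
```

```text
(np.float64(50.38574339457526), np.float64(0.22789668827295578)) [-7.78534522  3.44374612  8.61506514] [ 0.02 -0.05 -0.17  0.05  0.08 -0.03] 0.01071700188803505
((0.6024421453475952, -0.2833293378353119), 0.049119625240564346)
(np.float64(50.375276136135376), np.float64(0.22788123528835383)) [-7.45681054  3.87772507  8.00264673]
```

View pics/s6.png

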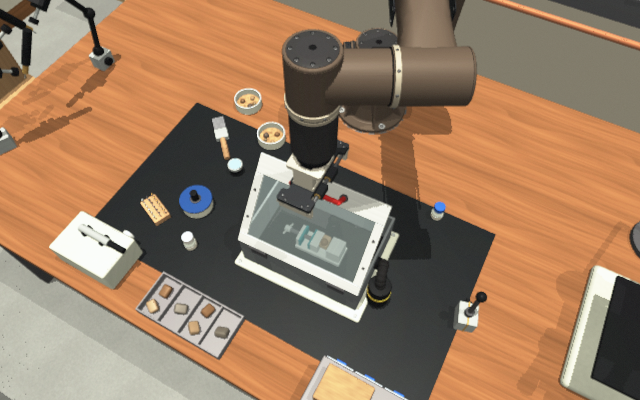

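The guard is raised and held by the red bar at about (335,198), near 50° and still. The cover is seated on the dish at (196,200), and the bystanders haven't moved. I'll hand it in.

```bash
python3 -c "
from plant import order
print(order.close_job())"
```

```text
the job is handed in; nothing more can be done
None
```

The job is handed in: the cover sits level on the far dish, released before the guard was opened, and the guard is held by its handle at about 50° (measured from the arm pose); no verdict came back.

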